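# Press down the seal buttons of three preserving jars

## Robot

A 6-joint arm with a two-finger parallel gripper is mounted at the origin on a cart in front of the work surface, level with it; the furniture and walls round the work are solid. World frame = base frame: x ahead of the robot, y to its left, z up, the work surface at z = 0. Lengths are in m, angles in rad, forces in N, time in s.
With the tool pointing down it reaches from about 0.425 to 0.95 m from the base axis. Payload 3.5 kg.
Tool frame: the origin (TCP) lies midway between the tips of the shut fingers; the grasp point (between the pads) lies ctrl.grasp_offset behind it (ctrl.grasp_offset is the distance from the TCP to the grasp point, in m); x points along the fingers, y is the direction in which the jaws open and shut, and the axes are right-handed (so a half turn about x gives the same grasp; the last joint's range is limited). The gripper opens to 85 mm and grips with 20 to 120 N. Pads are 22 mm wide; open, the fingers measure 114 mm over their backs; the gripper's body (76 mm by 85 mm) begins 54 mm behind the grasp point. The pads swing forward as they close: fully open they stand 13 mm farther back than shut.
Start: joints at [-0.15, 0.286, 1.577, -0, 1.279, -0.15], TCP at [0.675, 0, 0.231] pointing down, gripper open.
Joint ranges: [-2.77, 2.77], [-0.9, 2.22], [0.21, 2.48], [-1.53, 4.67], [0.24, 2.81], [-2.84, 2.84]. Speed limits (rad/s): [2.79, 2.79, 3.14, 3.14, 3.14, 3.14].

## Interface

Orientations are given as a unit quaternion [x, y, z, w].
In Python, from plant import readout, read_camera, sign_off, ctrl gives the robot as it stands.
- The arm moves only by the tool drive_tool, never from a script. Its argument "steps" is a list of rows, each a list of 5 numbers: the shift along the tool's x, y, z in cm, then the turn about the tool's x in degrees, then the opening, from 0 (shut) to 1 (fully open). A call has 1 to 10 rows; each row shifts and turns the commanded pose from where the row before left it, along the tool's axes as they then stand; what a row does not reach is not made up. A row lasts 1/10 s, in which the tool goes at most 50 mm and 8.59 degrees, less where a joint would pass 70% of its speed; a pose out of reach is approached as far as the arm can. A call is refused whole if a number of a shift passes 5 or a number of a turn 8.59, either way. A call with a gripper value outside its range is refused whole. The fingers move at their own pace and stop on an object; "force" is the grip in N (left out, the last holds). Time passes only in rows, so rows that do not move let the fingers close. It gives the time, the measured TCP pose, the force and the opening at its end, in the units of the state.
- readout.get_state(): the state, without advancing time (a new reading comes with each control period).
- read_camera(name): name is "scene" or "side" or "wrist"; returns a dict with "frame" (384x512x3 uint8, red, green, blue), "vertical_fov" (degrees; the focal length in pixels is half the picture's height over the tangent of half this angle, whatever the lens; pixels are square), "cx", "cy" (the principal point, pixels), "eye" and "orientation" of the camera in the world. Camera axes: x right, y up, looking along -z (the intrinsics and any distortion apply to the point x, -y, -z); pixel columns grow to the right and rows downward; lengths in m; the calibration is good to about 2 mm. The wrist camera is an equidistant fisheye: a pixel r from the principal point sees the ray r / f radians off the axis. A picture is of the moment at which its call begins. There is no depth.
- sign_off(): hands the job in, once; it reports no verdict.
The state is a dict: "time": time; "qpos": joint angles; "dq": joint speeds; "joint_efforts": joint torques, N m; "eef_pos": TCP position; "tcp_rot": TCP orientation; "contact_force": force on the tool from outside, world axes, zero at the start; "wrist_torque": the same for the moment, N m; "opening": opening from 0.0 (shut) to 1.0 (fully open).
Only numpy, scipy, OpenCV 4.12 (cv2) and the standard library are available. Lean on these libraries where they do the work, as an engineer would, in place of code of your own. Each camera call takes 0.05 s, during which the arm holds its last target. There are 200 camera calls.

## Task

The three filled jars on the cutting board each have a raised round metal seal button in the middle of the lid. With a fingertip, gently press each button down until it is fully home and stays down: first the jar furthest to the left as the robot sees it, then the middle one, then the one furthest to the right. Do not grasp, lift or shove the jars, and leave everything else where it stands.

Things in the scene. Friction and masses are not known exactly. Their poses are not given: they have to be found in the camera images.
- mustard_jar: The low, squat jar, 68 mm across, 84 mm tall to the top of its flat lid. Stands on the board. Origin: centre of its underside, z up. Loose, under 0.75 kg.
- mustard_button_top (a point): Top centre of the round metal button in the middle of the lid of the mustard jar: 29 mm across, gently domed, its top 11 mm above the lid while up and 5 mm above it when fully down; 95 mm above the jar's underside while up. Moves with the button.
- mustard_button (a joint): How far that button is pressed, m: 0 up (as at the start), 0.006 fully down on its rubber stop (about 8 N per mm beyond that). It slides straight down against about 2.5 N of friction (a little more if fast), has no return spring and stays where it is left.
- jam_jar: The jam jar, 72 mm across, 102 mm tall to the top of its flat lid. Stands on the board. Origin: centre of its underside, z up. Loose, under 0.75 kg.
- jam_button_top (a point): Top centre of the round metal button in the middle of the lid of the jam jar: 29 mm across, gently domed, its top 11 mm above the lid while up and 5 mm above it when fully down; 113 mm above the jar's underside while up. Moves with the button.
- jam_button (a joint): How far that button is pressed, m: 0 up (as at the start), 0.006 fully down on its rubber stop (about 8 N per mm beyond that). It slides straight down against about 2.5 N of friction (a little more if fast), has no return spring and stays where it is left.
- honey_jar: The honey jar, 71 mm across, 110 mm tall to the top of its flat lid. Stands on the board. Origin: centre of its underside, z up. Loose, under 0.75 kg.
- honey_button_top (a point): Top centre of the round metal button in the middle of the lid of the honey jar: 29 mm across, gently domed, its top 11 mm above the lid while up and 5 mm above it when fully down; 121 mm above the jar's underside while up. Moves with the button.
- honey_button (a joint): How far that button is pressed, m: 0 up (as at the start), 0.006 fully down on its rubber stop (about 8 N per mm beyond that). It slides straight down against about 2.5 N of friction (a little more if fast), has no return spring and stays where it is left.
- spice_a: Bystander: spice jar, 46 mm across, 106 mm tall, with a wide screw cap and no button, standing on the board behind the jars, beside or behind the gaps between them. Origin: centre of its underside.
- spice_b: Bystander: the other spice jar, of the same size. Origin: centre of its underside.
- spoon: Bystander: teaspoon, 130 mm long, lying at the right of the board. Origin: centre of its underside.
- glass: Bystander: glass standing upside down, 84 mm across, 140 mm tall, at the right of the board. Origin: centre of its underside.
- board: Bamboo cutting board, 215 mm (x) by 355 mm (y), 13 mm thick, standing fixed on 10 mm rubber feet on the stove (its top 23 mm above the stove top), its long side roughly left to right; jars and spice jars stand on it. Origin: centre of its underside.
Mind the look-alikes: they are no part of the job. What is shaped like the honey_jar but orange is not meant.

How it is judged:
On the way, in this order (a step that is already met when the one before it is completed fails the run):
1. the button of the left jar is pressed down (((value of joint mustard_button above 0.0045 m and y of mustard_jar in the frame of board above 0.06 m) or (value of joint jam_button above 0.0045 m and y of jam_jar in the frame of board above 0.06 m) or (value of joint honey_button above 0.0045 m and y of honey_jar in the frame of board above 0.06 m))), for 0.1 s.
2. the button of the middle jar is pressed down (((value of joint mustard_button above 0.0045 m and y of mustard_jar in the frame of board between -0.06 and 0.06 m) or (value of joint jam_button above 0.0045 m and y of jam_jar in the frame of board between -0.06 and 0.06 m) or (value of joint honey_button above 0.0045 m and y of honey_jar in the frame of board between -0.06 and 0.06 m))), for 0.1 s.
3. the button of the right jar is pressed down (((value of joint mustard_button above 0.0045 m and y of mustard_jar in the frame of board below -0.06 m) or (value of joint jam_button above 0.0045 m and y of jam_jar in the frame of board below -0.06 m) or (value of joint honey_button above 0.0045 m and y of honey_jar in the frame of board below -0.06 m))), for 0.1 s.
At the end, for the whole second after the job is handed in: All three buttons are down by at least 4.5 of their 6 mm, pressed in order from left to right, and the jars stand upright, at rest and within 25 mm of where they stood (value of joint each of mustard_button, jam_button, honey_button above 0.0045 m and distance of each of mustard_jar, jam_jar, honey_jar from where it was at the start of the episode below 0.025 m and angle between each of mustard_jar, jam_jar, honey_jar's own z axis and vertical below 0.1 rad and linear speed of each of mustard_jar, jam_jar, honey_jar below 0.02 m/s); the robot touches nothing.
It fails at once if a button goes down before that of a jar standing further left ((value of joint mustard_button above 0.003 m and value of joint jam_button below 0.003 m and ((y of jam_jar in the frame of board above 0.06 m and y of mustard_jar in the frame of board below 0.06 m) or (y of jam_jar in the frame of board above -0.06 m and y of mustard_jar in the frame of board below -0.06 m))) or (value of joint mustard_button above 0.003 m and value of joint honey_button below 0.003 m and ((y of honey_jar in the frame of board above 0.06 m and y of mustard_jar in the frame of board below 0.06 m) or (y of honey_jar in the frame of board above -0.06 m and y of mustard_jar in the frame of board below -0.06 m))) or (value of joint jam_button above 0.003 m and value of joint mustard_button below 0.003 m and ((y of mustard_jar in the frame of board above 0.06 m and y of jam_jar in the frame of board below 0.06 m) or (y of mustard_jar in the frame of board above -0.06 m and y of jam_jar in the frame of board below -0.06 m))) or (value of joint jam_button above 0.003 m and value of joint honey_button below 0.003 m and ((y of honey_jar in the frame of board above 0.06 m and y of jam_jar in the frame of board below 0.06 m) or (y of honey_jar in the frame of board above -0.06 m and y of jam_jar in the frame of board below -0.06 m))) or (value of joint honey_button above 0.003 m and value of joint mustard_button below 0.003 m and ((y of mustard_jar in the frame of board above 0.06 m and y of honey_jar in the frame of board below 0.06 m) or (y of mustard_jar in the frame of board above -0.06 m and y of honey_jar in the frame of board below -0.06 m))) or (value of joint honey_button above 0.003 m and value of joint jam_button below 0.003 m and ((y of jam_jar in the frame of board above 0.06 m and y of honey_jar in the frame of board below 0.06 m) or (y of jam_jar in the frame of board above -0.06 m and y of honey_jar in the frame of board below -0.06 m)))).
It fails at once if a jar is lifted by more than 12 mm (height (world z) of any of mustard_jar, jam_jar, honey_jar above 0.0355 m).
It fails at once if a jar is pushed along by more than 25 mm or tipped by more than 0.25 rad (distance of any of mustard_jar, jam_jar, honey_jar from where it was at the start of the episode above 0.025 m or angle between any of mustard_jar, jam_jar, honey_jar's own z axis and vertical above 0.25 rad).
It fails at once if a jar or its button is pressed with more than 30 N (contact force between any of mustard_jar, jam_jar, honey_jar and the fingers above 30 N or contact force between any of mustard_jar, jam_jar, honey_jar and the arm above 30 N).
It fails at once if another loose thing is moved by more than 25 mm or tipped over (distance of any of spice_a, spice_b, spoon, glass from where it was at the start of the episode above 0.025 m or angle between any of spice_a, spice_b, spoon, glass's own z axis and vertical above 0.3 rad).
It also fails if it takes over 42 s, if anything falls off the work surface, if the arm or the gripper's body presses on something with over 40 N, if the wrist force passes 120 N, or if a joint passes its speed limit or range.

## Working session

There is one attempt and no reset: what is moved stays moved. The work goes in short steps, Python scripts to look and compute and a tool call to move; the robot and the scene stay as the last step left them, time stands still between calls to the robot, and variables do not carry over. Pictures are saved under pics/ and viewed, about 8 in all and at most 12, crops included, and the job is handed in when it is done.

Besides the shell and the picture viewer there is one more tool, called after ">>>" as a command line: name --pt "numbers of a row" for each row, then --argument value for the rest. drive_tool: Moves the arm, as the interface text tells. Its arguments: {"type":"object","properties":{"steps":{"type":"array","items":{"type":"array","items":{"type":"number"}}},"force":{"type":"number"}},"required":["steps"]}

```bash
mkdir -p pics; cat > h.py <<'E'
import numpy as np,cv2
from scipy.spatial.transform import Rotation as R
from plant import readout, read_camera, sign_off, ctrl
def ray(c,u,v):
    f=192/np.tan(np.radians(c["vertical_fov"])/2)
    x,y=(u-c["cx"])/f,(v-c["cy"])/f
    if c["name"]=="wrist":
        r=np.hypot(x,y); s=np.sin(r)/r if r>1e-9 else 1; d=np.array([x*s,-y*s,-np.cos(r)])
    else: d=np.array([x,-y,-1.])
    d/=np.linalg.norm(d)
    return np.array(c["eye"]),R.from_quat(c["orientation"]).apply(d)
def onz(c,u,v,z):
    e,d=ray(c,u,v); return e+d*(z-e[2])/d[2]
def tri(rs):
    A=sum(np.eye(3)-np.outer(d,d) for e,d in rs); b=sum((np.eye(3)-np.outer(d,d))@e for e,d in rs)
    p=np.linalg.solve(A,b); return p,[np.linalg.norm(np.cross(p-e,d)) for e,d in rs]
def cam(n):
    c=read_camera(n); c["name"]=n; return c
def save(c,fn): cv2.imwrite(fn,c["frame"][:,:,::-1])
E
python3 - <<'E'
from h import *
import pickle
s=readout.get_state(); print(s)
for n in("scene","side","wrist"):
    c=cam(n); save(c,f"pics/{n}0.png"); pickle.dump(c,open(f"{n}0.pkl","wb"))
    print(n,{k:v for k,v in c.items() if k!="frame"})
E
```

```text
{'time': 0.0, 'qpos': array([-1.49986488e-01,  2.87203095e-01,  1.57822702e+00,  2.58914678e-05,
        1.27860711e+00, -1.50015016e-01]), 'dq': array([ 0.00085486,  0.0002263 ,  0.00031766, -0.00031352, -0.00074576,
        0.00104946]), 'joint_efforts': array([-1.79628755e-04, -4.05981302e+01, -2.92628127e+01, -1.54224781e-04,
        5.81841552e-03,  3.74769741e-06]), 'eef_pos': array([6.74320337e-01, 1.47676337e-04, 2.29895155e-01]), 'tcp_rot': array([ 0.49948847,  0.5007057 , -0.50050027,  0.49930408]), 'contact_force': array([-0.12260092, -0.18044075, -0.61282742]), 'wrist_torque': array([-0.05013304, -0.04513266, -0.01195173]), 'opening': 1.0012678322493749}
scene {'vertical_fov': 52.38425051398605, 'cx': 257.5771452232971, 'cy': 191.74883751492789, 'eye': array([0.71047489, 0.71868169, 0.72331267]), 'orientation': array([0.03162699, 0.45534951, 0.88771547, 0.06014819]), 'name': 'scene'}
side {'vertical_fov': 49.92050552153425, 'cx': 254.29892911151273, 'cy': 189.4604035631024, 'eye': array([ 0.24335123, -0.42634573,  0.98485109]), 'orientation': array([ 0.21844731, -0.10719632, -0.42846895,  0.87017474]), 'name': 'side'}
wrist {'vertical_fov': 65.70646984690485, 'cx': 256.1268958055718, 'cy': 187.8347599119297, 'eye': array([0.67533584, 0.06516307, 0.3724405 ]), 'orientation': array([-1.30357005e-01,  7.93947178e-04, -2.36469381e-05,  9.91466802e-01]), 'name': 'wrist'}
```

View pics/scene0.png

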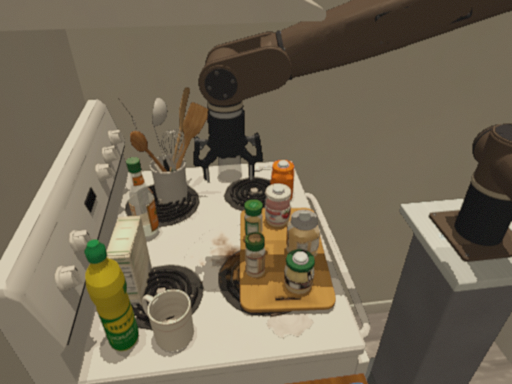

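View pics/side0.png

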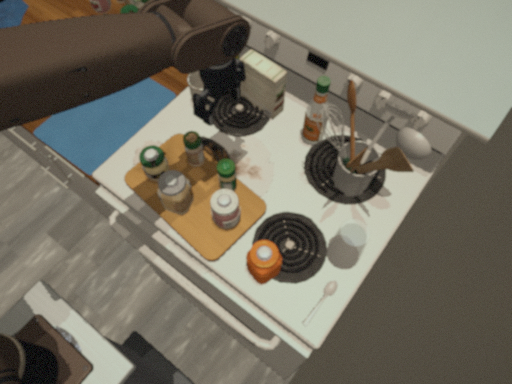

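View pics/wrist0.png

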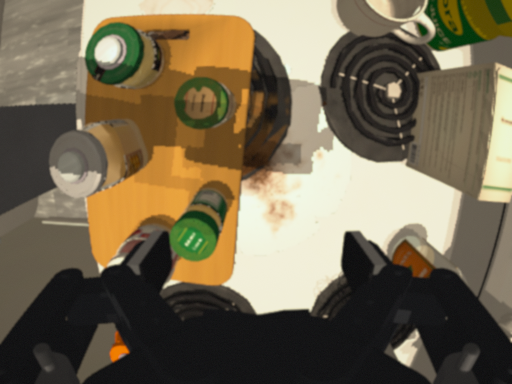

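The scene shows three jars on the board. The left one has a green lid (scene 300,258; side 152,152; wrist 110,50). The middle one has a grey lid (304,218; 173,182; 72,165). The right one has a white lid (278,189; 225,199).

Possible look-alikes:
- The orange honey-shaped jar, off the board at scene (283,168) and side (265,250).
- The two green-capped spice jars at side (193,137) and (227,168).

I'll check the choice in one close crop.

```bash
python3 - <<'E'
import cv2,numpy as np
a=cv2.imread("pics/scene0.png")[145:315,230:340]; b=cv2.imread("pics/side0.png")[130:290,120:290]
w=cv2.imread("pics/wrist0.png")[10:210,40:190]
f=lambda i,s:cv2.resize(i,None,fx=s,fy=s,interpolation=cv2.INTER_CUBIC)
A,B,W=f(a,3),f(b,3),f(w,2)
o=np.zeros((520,330+510,3),np.uint8)
o=np.zeros((520,330+510+0,3),np.uint8);o[:510,:330]=A;o[:480,330:840]=B
cv2.imwrite("pics/c1.png",o[:, :800])
E
```

```text
(no output)
```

View pics/c1.png

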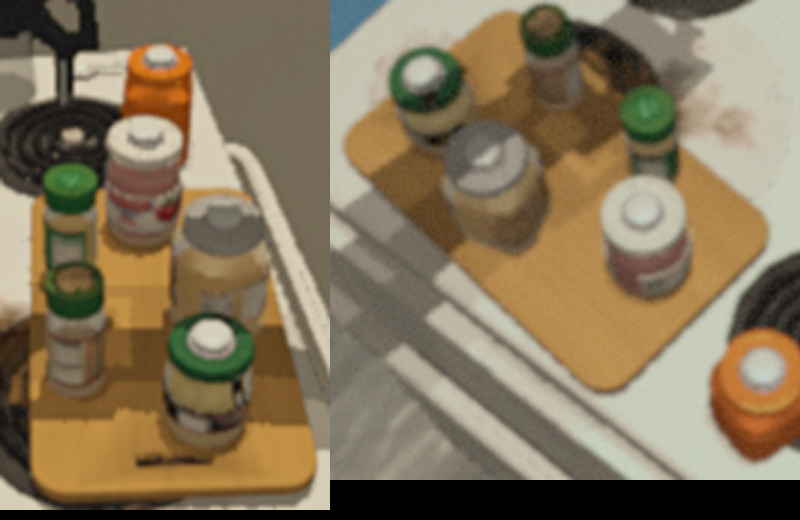

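The crop confirms the three jars. From left to right they are the green-lidded mustard jar, the grey-lidded honey jar and the white-lidded jam jar. The orange one is off the board and has no part in the job.

```bash
python3 - <<'E'
from h import *
import pickle
S,D,W=[pickle.load(open(n+"0.pkl","rb")) for n in("scene","side","wrist")]
P={"L":((300.7,256.7),(151,154),(110,50)),"M":((303.7,216),(172.3,181.7),(72,165)),"R":((279,188.3),(224,199.3),None)}
for k,(a,b,w) in P.items():
    rs=[ray(S,*a),ray(D,*b)]+([ray(W,*w)] if w else [])
    p,r=tri(rs); print(k,p.round(4),np.round(r,4), tri(rs[:2])[0].round(4))
for n,px in (("spiceL",((255,242),(191,135))),("spiceR",((254,207),(227,165)))):
    p,r=tri([ray(S,*px[0]),ray(D,*px[1])]);print(n,p.round(3),np.round(r,4))
print(ctrl.grasp_offset, R.from_quat(readout.get_state()["tcp_rot"]).as_matrix().round(3))
E
```

```text
L [0.5355 0.1286 0.1108] [0.0019 0.0008 0.0019] [0.5346 0.1276 0.1114]
M [0.5027 0.0206 0.1338] [0.0015 0.002  0.0028] [0.5027 0.0184 0.1337]
R [ 0.5408 -0.1069  0.131 ] [0.0012 0.0012] [ 0.5408 -0.1069  0.131 ]
spiceL [0.631 0.08  0.124] [0.0034 0.0034]
spiceR [ 0.618 -0.049  0.123] [0.0042 0.0042]
0.0187 [[-0.002  1.    -0.   ]
 [ 0.    -0.    -1.   ]
 [-1.    -0.002 -0.   ]]
```

>>> drive_tool --pt "0.4 -2.3 -2.1 0 0" --pt "0.4 -2.3 -2.1 0 0" --pt "0.4 -2.3 -2.1 0 0" --pt "0.4 -2.3 -2.1 0 0" --pt "0.4 -2.3 -2.1 0 0" --pt "0.4 -2.3 -2.1 0 0" --pt "0 0 0 0 0" --pt "0 0 0 0 0"

```text
time: 0.95
eef_pos: [0.5367, 0.1263, 0.2072]
tcp_rot: [0.5, 0.5, -0.5, 0.5]
contact_force: [-0.4, -1.2, -0.0]
opening: -0.0
```

```bash
python3 - <<'E'
from h import *
import pickle
c=cam("wrist"); save(c,"pics/w1.png"); pickle.dump(c,open("w1.pkl","wb"))
print(c["eye"],readout.get_state()["eef_pos"],readout.get_state()["opening"])
E
```

```text
[0.53723431 0.1914522  0.3495562 ] [0.53736584 0.1258567  0.20750213] 0.0014036624464427905
```

View pics/w1.png

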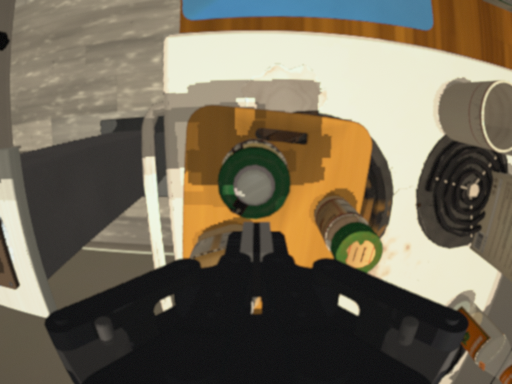

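The wrist view shows the mustard button near (255,185), inside its green lid, with the shut fingertips at (256,225).

```bash
python3 - <<'E'
from h import *
import pickle
c=pickle.load(open("w1.pkl","rb")); hsv=cv2.cvtColor(c["frame"],cv2.COLOR_RGB2HSV)
roi=np.zeros((384,512),np.uint8); cv2.circle(roi,(254,182),42,255,-1)
g=cv2.inRange(hsv,(40,80,20),(90,255,255))&roi; g[224:]=0
p=cv2.convexHull(np.column_stack(np.nonzero(g)[::-1]).astype(np.int32)); e=cv2.fitEllipse(p); print("lid",e)
b=cv2.inRange(hsv,(0,0,60),(179,70,255))&roi
n,l,s,ce=cv2.connectedComponentsWithStats(b); print(s,ce.round(1))
print("lid@.107",onz(c,*e[0],.107).round(4), "diam", np.linalg.norm(onz(c,e[0][0]-e[1][0]/2,e[0][1],.107)-onz(c,e[0][0]+e[1][0]/2,e[0][1],.107)))
i=1+np.argmax(s[1:,4]); print("btn@.118",onz(c,*ce[i],.118).round(4),"@.115",onz(c,*ce[i],.115).round(4))
W=pickle.load(open("wrist0.pkl","rb")); print(tri([ray(W,110,50),ray(c,*ce[i])]))
E
```

```text
lid ((253.75718688964844, 182.05020141601562), (70.29536437988281, 70.88229370117188), 145.38525390625)
[[     0      0    512    384 195135]
 [   247    141      5      2      5]
 [   253    141      5      1      5]
 [   266    143     11      8     16]
 [   234    145      7      6     26]
 [   224    155      5      8     17]
 [   280    154      6     11     19]
 [   233    164     42     42   1373]
 [   245    223      8      1      8]
 [   260    223      4      1      4]] [[255.5 191.6]
 [249.  141.4]
 [255.  141. ]
 [271.6 146.1]
 [237.  147.2]
 [226.  158.2]
 [282.5 159.2]
 [253.8 184.8]
 [248.5 223. ]
 [261.5 223. ]]
lid@.107 [0.5355 0.1314 0.107 ] diam 0.059353451481983774
btn@.118 [0.5356 0.1319 0.118 ] @.115 [0.5355 0.1311 0.115 ]
(array([0.53579786, 0.12983911, 0.10884344]), [np.float64(0.00044216427826386507), np.float64(0.0004421642782639456)])
```

>>> drive_tool --pt "1.5 -0.15 -0.5 0 0" --pt "2 0 0 0 0" --pt "2 0 0 0 0" --pt "1.5 0 0 0 0" --pt "0.3 0 0 0 0" --pt "0 0 0 0 0" --pt "0 0 0 0 0"

```text
time: 1.7
eef_pos: [0.5363, 0.131, 0.1351]
tcp_rot: [0.5, 0.5, -0.5, 0.5]
contact_force: [-0.2, -0.3, 0.4]
opening: 0.001
```

>>> drive_tool --pt "0.3 0 0 0 0" --pt "0.3 0 0 0 0" --pt "0.3 0 0 0 0" --pt "0.3 0 0 0 0" --pt "0.3 0 0 0 0" --pt "0 0 0 0 0" --pt "0 0 0 0 0"

```text
time: 2.4
eef_pos: [0.5354, 0.131, 0.1192]
tcp_rot: [0.5, 0.5, -0.5, 0.5]
contact_force: [-0.2, 0.3, 0.4]
opening: -0.004
```

>>> drive_tool --pt "0.1 0 0 0 0" --pt "0.1 0 0 0 0" --pt "0.1 0 0 0 0" --pt "0 0 0 0 0"

```text
time: 2.8
eef_pos: [0.5357, 0.1311, 0.1167]
tcp_rot: [0.5, 0.5, -0.5, 0.5]
contact_force: [-0.9, 0.3, 2.8]
opening: 0.001
```

>>> drive_tool --pt "0.1 0 0 0 0" --pt "0.1 0 0 0 0" --pt "0.1 0 0 0 0" --pt "0.1 0 0 0 0" --pt "0 0 0 0 0"

```text
time: 3.3
eef_pos: [0.5356, 0.1311, 0.1122]
tcp_rot: [0.5, 0.5, -0.5, 0.5]
contact_force: [-0.4, 0.3, 1.7]
opening: -0.003
```

>>> drive_tool --pt "0.1 0 0 0 0" --pt "0.05 0 0 0 0" --pt "0 0 0 0 0"

```text
time: 3.6
eef_pos: [0.5357, 0.1311, 0.1112]
tcp_rot: [0.5, 0.5, -0.5, 0.5]
contact_force: [-0.5, 0.4, 4.2]
opening: -0.004
```

>>> drive_tool --pt "0.07 0 0 0 0" --pt "0 0 0 0 0" --pt "0 0 0 0 0"

```text
time: 3.9
eef_pos: [0.5357, 0.1311, 0.1108]
tcp_rot: [0.5, 0.5, -0.5, 0.5]
contact_force: [-0.9, 0.0, 6.5]
opening: -0.001
```

The force rises from about 2.5 N to 6.5 N against the stop, about 6.5 mm below first contact, so the mustard button is down. Next I retract and move over the middle jar.

>>> drive_tool --pt "-1.5 0 0 0 0" --pt "-4 0 0 0 0" --pt "-4 0 0 0 0" --pt "-2 -1.1 2.2 0 0" --pt "0 -1.1 2.9 0 0" --pt "0 -1.1 3 0 0" --pt "0 0 3 0 0" --pt "0 0 0 0 0" --pt "0 0 0 0 0"

```text
time: 4.8
eef_pos: [0.5022, 0.0198, 0.2251]
tcp_rot: [0.5, 0.5, -0.5, 0.499]
contact_force: [0.4, 0.2, -0.2]
opening: -0.0
```

```bash
python3 - <<'E'
from h import *
import pickle
c=cam("wrist"); save(c,"pics/w2.png"); pickle.dump(c,open("w2.pkl","wb"))
print(c["eye"],readout.get_state()["eef_pos"],readout.get_state()["contact_force"])
E
```

```text
[0.50300974 0.0848479  0.36755279] [0.50229685 0.02037543 0.22508944] [-1.05013779  0.00974581  0.38324615]
```

View pics/w2.png

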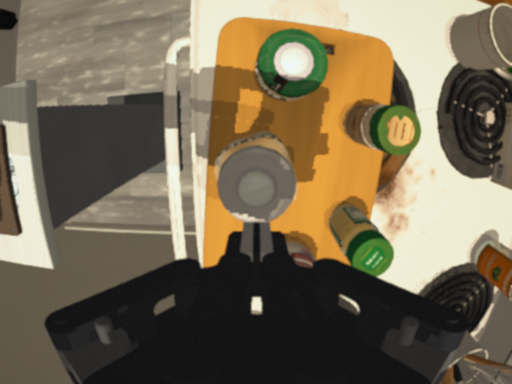

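The mustard jar still stands in place at (292,62). The honey lid is centred near (257,183) and its button near (257,187).

```bash
python3 - <<'E'
from h import *
import pickle
c=pickle.load(open("w2.pkl","rb")); g=cv2.cvtColor(c["frame"],cv2.COLOR_RGB2GRAY)
print("row187",g[187,212:302:2]); print("col257",g[140:226:2,257])
for lo,hi in((15,23),(34,44)):
    h=cv2.HoughCircles(cv2.GaussianBlur(g[130:240,200:310],(3,3),0),cv2.HOUGH_GRADIENT_ALT,1,5,param1=40,param2=0.5,minRadius=lo,maxRadius=hi); print(h if h is None else (h[0][:,:3]+[200,130,0]).round(1))
for u,v,z in((257,183,.133),(257,187.5,.144)): print(onz(c,u,v,z).round(4))
W=pickle.load(open("wrist0.pkl","rb")); print(tri([ray(W,72,165),ray(c,257,187.5)])[0])
E
```

```text
row187 [148 149 142 103  98  99 100  99 100  99  98  97  92 102 117 121 122 123
 125 124 127 127 127 126 124 122 120 120 119 119 115  99  94 101 103 103
 102 103 102 102 102 110 163 172 168]
col257 [120 129 123  84  99 110 110 101 100 101 102 103 103  97  93  97 111 117
 125 128 128 127 127 128 124 120 118 119 121 121 119 117 113 105  99 102
 101 101 102 139 182  97  20]
[[257.  188.   19.4]]
[[258.  185.   38.6]
 [255.  171.   38.3]
 [239.  194.   38.3]]
[0.5037 0.0262 0.133 ]
[0.5036 0.0254 0.144 ]
[0.5036958  0.02349053 0.1358173 ]
```

>>> drive_tool --pt "1.5 0.15 -0.5 0 0" --pt "2 0 0 0 0" --pt "2 0 0 0 0" --pt "1.5 0 0 0 0" --pt "0.5 0 0 0 0" --pt "0 0 0 0 0" --pt "0 0 0 0 0"

```text
time: 5.55
eef_pos: [0.5043, 0.0256, 0.1504]
tcp_rot: [0.5, 0.5, -0.5, 0.5]
contact_force: [0.3, -0.3, 1.3]
opening: -0.001
```

>>> drive_tool --pt "0.2 0 0 0 0" --pt "0.1 0 0 0 0" --pt "0 0 0 0 0"

```text
time: 5.85
eef_pos: [0.5042, 0.025, 0.1475]
tcp_rot: [0.5, 0.5, -0.5, 0.5]
contact_force: [-0.7, 0.7, -0.1]
opening: -0.0
```

>>> drive_tool --pt "0.1 0 0 0 0" --pt "0.1 0 0 0 0" --pt "0.1 0 0 0 0" --pt "0.1 0 0 0 0" --pt "0 0 0 0 0"

```text
time: 6.35
eef_pos: [0.5041, 0.025, 0.1433]
tcp_rot: [-0.5, -0.5, 0.5, -0.5]
contact_force: [0.2, 0.4, 1.5]
opening: -0.001
```

>>> drive_tool --pt "0.1 0 0 0 0" --pt "0.1 0 0 0 0" --pt "0.1 0 0 0 0" --pt "0.1 0 0 0 0" --pt "0 0 0 0 0"

```text
time: 6.85
eef_pos: [0.504, 0.025, 0.139]
tcp_rot: [0.5, 0.5, -0.5, 0.5]
contact_force: [-0.4, -0.2, 2.2]
opening: -0.001
```

>>> drive_tool --pt "0.1 0 0 0 0" --pt "0.1 0 0 0 0" --pt "0 0 0 0 0"

```text
time: 7.15
eef_pos: [0.5041, 0.025, 0.1372]
tcp_rot: [0.5, 0.5, -0.5, 0.5]
contact_force: [-0.5, 0.5, 4.0]
opening: 0.001
```

>>> drive_tool --pt "0.06 0 0 0 0" --pt "0 0 0 0 0" --pt "0 0 0 0 0"

```text
time: 7.45
eef_pos: [0.5041, 0.025, 0.137]
tcp_rot: [0.5, 0.5, -0.5, 0.5]
contact_force: [-0.7, 0.8, 5.1]
opening: 0.003
```

The honey button is on its stop too: 5.1 N at 0.137 m. On to the right jar.

>>> drive_tool --pt "-1.5 0 0 0 0" --pt "-4 0 0 0 0" --pt "-3 0 0 0 0" --pt "0 0.9 3 0 0" --pt "0 0.9 3.5 0 0" --pt "0 0.9 3.5 0 0" --pt "0 0.9 3.2 0 0" --pt "0 0 0 0 0" --pt "0 0 0 0 0"

```text
time: 8.35
eef_pos: [0.5397, -0.1072, 0.2205]
tcp_rot: [-0.5, -0.5, 0.5, -0.499]
contact_force: [0.6, -0.1, 0.9]
opening: 0.001
```

```bash
python3 - <<'E'
from h import *
import pickle
c=cam("wrist"); save(c,"pics/w3.png"); pickle.dump(c,open("w3.pkl","wb"))
print(c["eye"],readout.get_state()["eef_pos"])
g=cv2.cvtColor(c["frame"],cv2.COLOR_RGB2GRAY)
for lo,hi in((15,23),(30,44)):
    h=cv2.HoughCircles(cv2.GaussianBlur(g[120:240,190:320],(3,3),0),cv2.HOUGH_GRADIENT_ALT,1,5,param1=40,param2=0.5,minRadius=lo,maxRadius=hi)
    if h is not None:
        for u,v,r in h[0]+[190,120,0]: print(u,v,r,onz(c,u,v,.136 if r<25 else .125).round(4))
E
```

```text
[ 0.54057822 -0.0422512   0.36294549] [ 0.53957329 -0.10644799  0.22065462]
258.0 189.0 18.853633880615234 [ 0.5418 -0.1037  0.136 ]
259.0 184.0 38.993751525878906 [ 0.5427 -0.1024  0.125 ]
280.0 185.0 38.57024002075195 [ 0.5601 -0.1033  0.125 ]
```

View pics/w3.png

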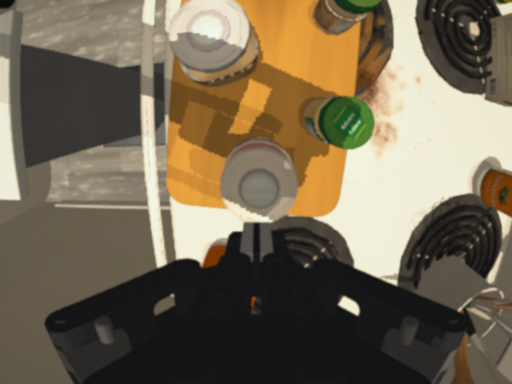

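The jam button is at (258,189), which casts to (0.542, -0.1035). The honey jar still stands in place at (210,40).

>>> drive_tool --pt "1.5 0.2 -0.3 0 0" --pt "2 0 0 0 0" --pt "2 0 0 0 0" --pt "1.5 0 0 0 0" --pt "0.7 0 0 0 0" --pt "0.3 0 0 0 0" --pt "0 0 0 0 0" --pt "0 0 0 0 0"

```text
time: 9.2
eef_pos: [0.5427, -0.1041, 0.1425]
tcp_rot: [0.5, 0.499, -0.5, 0.501]
contact_force: [0.7, -0.7, 0.5]
opening: -0.004
```

>>> drive_tool --pt "0.1 0 0 0 0" --pt "0.1 0 0 0 0" --pt "0.1 0 0 0 0" --pt "0.1 0 0 0 0" --pt "0.1 0 0 0 0" --pt "0 0 0 0 0"

```text
time: 9.8
eef_pos: [0.5418, -0.1039, 0.1363]
tcp_rot: [0.5, 0.5, -0.5, 0.5]
contact_force: [1.5, 0.6, 0.1]
opening: 0.004
```

>>> drive_tool --pt "0.1 0 0 0 0" --pt "0.1 0 0 0 0" --pt "0.1 0 0 0 0" --pt "0.1 0 0 0 0" --pt "0.1 0 0 0 0" --pt "0 0 0 0 0"

```text
time: 10.4
eef_pos: [0.5421, -0.104, 0.1314]
tcp_rot: [0.5, 0.5, -0.5, 0.5]
contact_force: [-0.4, 0.9, 2.1]
opening: 0.002
```

>>> drive_tool --pt "0.1 0 0 0 0" --pt "0.1 0 0 0 0" --pt "0 0 0 0 0"

```text
time: 10.7
eef_pos: [0.542, -0.104, 0.1295]
tcp_rot: [0.5, 0.5, -0.5, 0.5]
contact_force: [-0.5, -0.1, 1.6]
opening: -0.004
```

>>> drive_tool --pt "0.05 0 0 0 0" --pt "0 0 0 0 0" --pt "0 0 0 0 0"

```text
time: 11.0
eef_pos: [0.5421, -0.104, 0.1293]
tcp_rot: [0.5, 0.5, -0.5, 0.5]
contact_force: [-1.0, -0.2, 4.8]
opening: 0.005
```

>>> drive_tool --pt "0.06 0 0 0 0" --pt "0 0 0 0 0" --pt "0 0 0 0 0"

```text
time: 11.3
eef_pos: [0.5422, -0.104, 0.1289]
tcp_rot: [0.5, 0.5, -0.5, 0.5]
contact_force: [-2.0, 2.3, 5.5]
opening: 0.003
```

>>> drive_tool --pt "-1.5 0 0 0 0" --pt "-3 0 0 0 0" --pt "-4 0 0 0 0" --pt "-4 0 0 0 0" --pt "0 4 0 0 0" --pt "0 4 0 0 0" --pt "0 0 0 0 0" --pt "0 0 0 0 0"

```text
time: 12.1
eef_pos: [0.622, -0.1038, 0.2524]
tcp_rot: [0.5, 0.501, -0.5, 0.499]
contact_force: [-0.3, 0.4, -0.6]
opening: -0.003
```

```bash
python3 - <<'E'
from h import *
o=[]
for n,(y,x,h,w) in(("scene",(145,230,170,110)),("side",(130,120,160,170))):
    c=cam(n); o.append(cv2.resize(c["frame"][y:y+h,x:x+w,::-1],None,fx=2.8,fy=2.8,interpolation=cv2.INTER_CUBIC))
H=max(i.shape[0] for i in o)
cv2.imwrite("pics/end.png",np.hstack([cv2.copyMakeBorder(i,0,H-i.shape[0],0,0,0) for i in o]))
print(readout.get_state()["contact_force"],readout.get_state()["eef_pos"])
E
```

```text
[-0.02970674  0.67495011  0.33790778] [ 0.62124399 -0.10381522  0.25316234]
```

View pics/end.png

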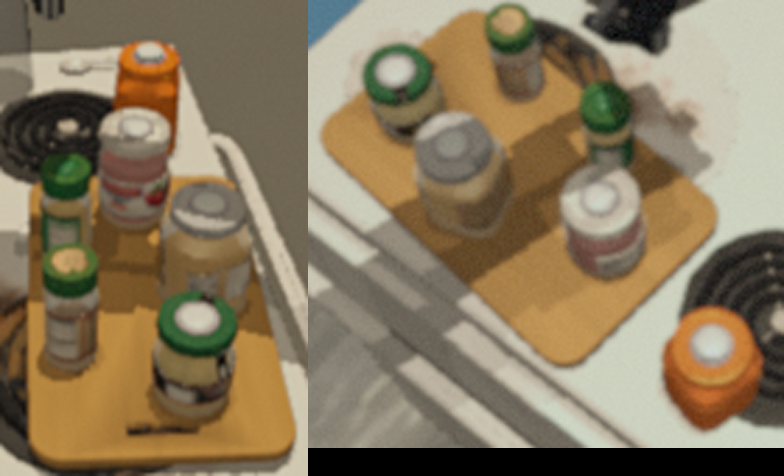

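All three buttons now sit visibly lower than at the start, the jars stand where they were, and the arm is clear.

```bash
python3 -c "
from plant import sign_off
print(sign_off())"
```

```text
the job is handed in; nothing more can be done
None
```

I pressed the three seal buttons with the shut fingertips, left to right: mustard (green lid), honey (grey lid), then jam (white lid). The job is handed in, at about 12 s of the 42 s allowed; sign-off gives no verdict.

- **Press:** each button was followed down about 6 to 7 mm until the force rose past its 2.5 N friction. The last readings were 6.5 N (mustard), 5.1 N (honey) and 5.5 N (jam), well under the 30 N limit.
- **Final pictures:** all three buttons look low, and the jars and spice jars stand upright where they were. Those crops leave out the glass and nearly all of the spoon, but the tool stayed clear of both. The arm was lifted clear and the contact force was near zero.
- **Disagreement:** the first two-view measurements put the button tops 5 to 10 mm below the heights in the text. Contact during pressing matched the text's heights to within about 1 mm.

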